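# Eject the sample cassette from the photometer and put it away in the tray

### The job

Push the photometer's spring ejector slide all the way to its stop, so that the sample cassette is driven out of the channel onto the ledge, then let the slide spring back home. Take the cassette off the ledge and set it down gently, flat and right way up, in the free place of the steel tray. Do not let the cassette fall or put it down on the bench, and leave the spare cassette, beaker, jar, dish and spatula where they are.

Things in the scene. Friction and masses are not known exactly. Their poses are not given: they have to be found in the camera images.
- photometer: Fixed white bench photometer, 360 mm long (x), 150 wide. Origin: bench level, under the centre of the cassette channel; +x is the way a cassette is ejected, z up. From -x to +x: electronics block (x -220 to -110 mm, 85 high), low deck (to -37.5, 30 high), channel between grey shoulders 72 high (-37.5 to 37.5), ledge (to 140).
- channel_mouth (a point): Middle of the channel's open front edge, at floor height (30 mm above the bench, 37.5 mm ahead of the photometer's origin). Channel 75 mm long, 47 mm between walls; two roof strips 66 to 72 mm above the bench cover the cassette's long edges, leaving a 26 mm slot over the middle, open at both ends.
- ledge_end (a point): Middle of the top far edge of the aluminium ledge, which carries on the channel floor at the same height (30 mm), 36 mm wide, to 140 mm ahead of the photometer's origin. Nothing beside it and no stop at its end.
- ejector (a joint): Spring ejector slide: 0 = home, 0.085 m = at its stop; moves along the photometer's +x, returns by itself when let go. Pushes on the cassette's rear face; about 2 N to start, 8 N at the stop, plus the cassette's friction. At the stop the whole cassette is about 8 mm clear of the channel mouth (its centre about 84 mm ahead of the photometer's origin).
- tab_back (a point): Centre of the rear face of the ejector's upright black tab, moving with it. Home: 51.5 mm behind the photometer's origin, 95 mm above the bench. Tab 40 wide (y), 12 thick (x), from 74 to 115 mm above the bench; push this face along the photometer's +x. 58 mm clear behind it to the electronics block; closed fingers can follow it above the roof strips (72 mm high).
- cassette: The white sample cassette to move, 76 long (x), 44 wide (y), 34 mm high, about 0.13 kg; origin: centre of its underside; z up when right way up (clear window strip on top). Starts in the channel with its underside 30 mm above the bench, its length along the photometer's x, hemmed in by walls and roof.
- tray: Fixed stainless tray, 200 long (x), 68 wide (y), floor 4 mm thick, rims and one cross divider 10 mm above the bench. Two places end to end, centred at x = -48.5 and +48.5 mm, each 91 x 56 mm inside. Origin: centre of the underside.
- mat_top (a point): Centre of the top of the thin black rubber mat (84 x 50 x 2 mm, fixed) that lines the free place of the tray; 6 mm above the bench; x along the tray's length. Which of the two places is free varies.
- spare: An identical spare cassette (same size and origin) lying in the tray's other place. Leave it alone.
- beaker: Bystander: glass beaker, 66 mm across, 90 high. Origin: centre of the underside.
- jar: Bystander: amber jar, 70 mm across, 85 high. Origin: centre of the underside.
- spatula: Bystander: slim steel lab spatula lying flat, 160 mm long, 14 wide, 8 high. Origin: centre of the underside.
- dish: Bystander: glass dish, 90 mm across, 18 high. Origin: centre of the underside.
Not all that is in view belongs to the job. What is shaped like the cassette but pink is not meant.

How it is judged:
By the outcome, as a careful person would: the job done as asked, in the order asked, and still so for the second after the job is handed in, with the robot touching nothing.
It also fails if it takes over 61 s, if anything falls off the work surface, if the arm or the gripper's body presses on something with over 40 N, if the wrist force passes 120 N, or if a joint passes its speed limit or range.

### The arm

A 7-joint arm with a two-finger parallel gripper is mounted at the origin on the work surface. World frame = base frame: x ahead of the robot, y to its left, z up, the work surface at z = 0. Lengths are in m, angles in degrees, forces in N, time in s.
With the tool pointing down it reaches from about 0.425 to 0.825 m from the base axis. Payload 3.6 kg.
Tool frame: the origin (TCP) lies midway between the tips of the shut fingers; the grasp point (between the pads) lies 19 mm behind it (bot.grip_depth is the distance from the TCP to the grasp point, in m); z points along the fingers, y is the direction in which the jaws open and shut (so a half turn about z gives the same grasp; the last joint's range is limited). The gripper opens to 93 mm and grips with 3 to 60 N. Pads are 15 mm wide; open, the fingers measure 128 mm over their backs; the gripper's body (75 mm by 188 mm) begins 65 mm behind the grasp point.
Start: joints at [-65.231, 35.231, -0.722, 81.555, 0.464, 63.22, -2.315], TCP at [0.288, 0.583, 0.219] pointing down, gripper open.
Joint ranges: [-178.69, 178.69], [-17.37, 117.87], [-77.05, 75.6], [15.02, 138.74], [-78.02, 258.01], [0.78, 113.62], [-162.83, 162.83]. Speed limits (degrees/s): [159.86, 159.86, 180, 180, 180, 180, 180].

### API

Orientations are given as a 3x3 rotation matrix whose columns are the frame's x, y, z axes.
In Python, from station import bot gives the robot as it stands. The module is installed in compiled form; this text tells all that it offers.
- The arm moves only by the tool arm_command, never from a script. Its arguments are lists of equal length, an entry for each row: "grip": the finger opening in m, from 0 to 0.093; "offset": the shift along the tool's x, y, z in m, a list of three; "yaw": the turn about the tool's z in rad. A call has exactly 10 rows; each row shifts and turns the commanded pose from where the row before left it, along the tool's axes as they then stand; what a row does not reach is not made up. A row lasts 1/10 s, in which the tool goes at most 50 mm and 8.59 degrees, less where a joint would pass 70% of its speed; a pose out of reach is approached as far as the arm can. A call is refused whole if a number of a shift passes 0.05 or a number of a turn 0.15, either way. A call with a gripper value outside its range is refused whole. The fingers move at their own pace and stop on an object; "squeeze" is the grip in N (left out, the last holds). Time passes only in rows, so rows that do not move let the fingers close, or fill a call up. It gives the time, the measured TCP pose, the force and the opening at its end, in the units of the state.
- bot.observe(): the state, without advancing time (a new reading comes with each control period).
- bot.get_image(name): name is "scene" or "top" or "wrist"; returns a dict with "image" (384x512x3 uint8, blue, green, red), "camera_matrix" (3x3 intrinsics, pixels), "R" (3x3) and "t" (3): a world point X has camera coordinates R X + t. Camera axes: x right, y down, z forward; pixel columns grow to the right and rows downward; lengths in m; the calibration is good to about 2 mm. A picture is of the moment at which its call begins. There is no depth.
- bot.sign_off(): hands the job in, once; it reports no verdict.
The state is a dict: "time": time; "q": joint angles; "qvel": joint speeds; "joint_torque": joint torques, N m; "ee_pos": TCP position; "tcp_rot": TCP orientation; "contact_force": force on the tool from outside, world axes, zero at the start; "ft_torque": the same for the moment, N m; "opening": opening from 0.0 (shut) to 1.0 (fully open).
Only numpy, scipy, OpenCV 4.12 (cv2) and the standard library are available. Lean on these libraries where they do the work, as an engineer would, in place of code of your own. Each camera call takes 0.05 s, during which the arm holds its last target. There are 200 camera calls.

## Working session

There is one attempt and no reset: what is moved stays moved. The work goes in short steps, Python scripts to look and compute and a tool call to move; the robot and the scene stay as the last step left them, time stands still between calls to the robot, and variables do not carry over. Pictures are saved under pics/ and viewed, about 8 in all and at most 12, crops included, and the job is handed in when it is done.

Besides the shell and the picture viewer there is one more tool, called after "Emit:" in YAML: its name, and indented under it one key for each argument. arm_command: Moves the arm, as the interface text tells. Its arguments: {"type":"object","properties":{"grip":{"type":"array","items":{"type":"number"}},"offset":{"type":"array","items":{"type":"array","items":{"type":"number"}}},"yaw":{"type":"array","items":{"type":"number"}},"squeeze":{"type":"number"}},"required":["grip","offset","yaw"]}

```bash
mkdir -p pics
cat > h.py <<'E'
import numpy as np, cv2
from station import bot
def shot(n):
    d=bot.get_image(n); return d
def px(d,X):
    c=d["R"]@np.asarray(X,float)+np.ravel(d["t"]); p=d["camera_matrix"]@c; return p[:2]/p[2]
def ray(d,u,v,z):
    R=d["R"];t=np.ravel(d["t"]);o=-R.T@t
    r=R.T@np.linalg.solve(d["camera_matrix"],[u,v,1.]); return o+r*(z-o[2])/r[2]
E
python3 - <<'E'
from h import *
import pickle
for n in("scene","top"):
    d=shot(n); pickle.dump(d,open(n+".pkl","wb")); cv2.imwrite(f"pics/{n}0.png",d["image"])
    print(n,-d["R"].T@np.ravel(d["t"]))
s=bot.observe();print(s["time"],s["ee_pos"],np.round(s["tcp_rot"],3),s["contact_force"],s["opening"])
a=[cv2.imread(f"pics/{n}0.png") for n in("scene","top")]
E
```

```text
scene [ 0.94047874 -0.47123559  1.00273837]
top [ 0.41094636 -0.00881827  1.15290642]
0.1 [0.28755946 0.58216784 0.21762551] [[-0.897  0.443 -0.001]
 [ 0.443  0.897 -0.002]
 [-0.    -0.002 -1.   ]] [-0.65654892 -0.50115829  0.61927872] 1.0015569266099755
```

View pics/scene0.png

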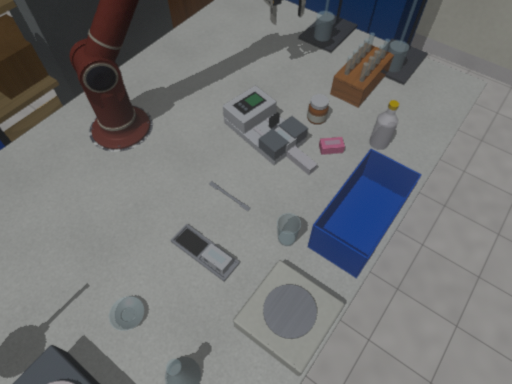

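View pics/top0.png

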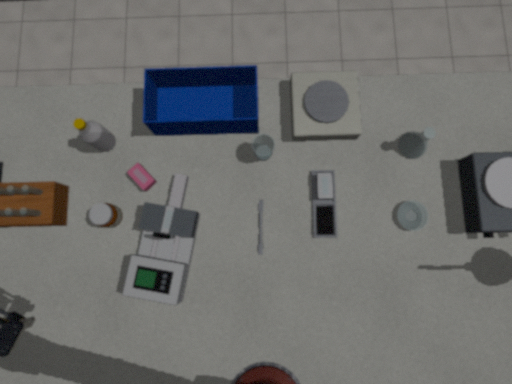

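The top view shows the photometer at (160,240), with the ledge running up to (180,178). The tray is at (324,204), with its black mat at (325,220) and the spare at (325,185). There is a pink decoy at (141,177).

Possible cassettes:
- the spare in the tray (325,185): leave it
- the pink block (141,177): not meant
- the one in the channel between the grey shoulders (168,220): this is the target

Next is a close crop.

Run:
```python
from h import *
import pickle
d=pickle.load(open("top.pkl","rb"));e=pickle.load(open("scene.pkl","rb"))
a=cv2.resize(d["image"][165:305,115:215],None,fx=4,fy=4,interpolation=2)
b=cv2.resize(e["image"][80:180,215:325],(400,364),interpolation=2)
c=cv2.resize(d["image"][165:240,305:345],None,fx=2.6,fy=2.6,interpolation=2)
im=np.zeros((560,800,3),np.uint8); im[:,:400]=a; im[:364,400:]=b; im[365:365+c.shape[0],400:400+c.shape[1]]=c
cv2.imwrite("pics/crop.png",im)
g=d["image"].astype(int)
# tray mat: dark blob; tray min-area rect
def blob(m,x0,x1,y0,y1):
    k=np.zeros(m.shape,np.uint8);k[y0:y1,x0:x1]=m[y0:y1,x0:x1]*255
    cs,_=cv2.findContours(k,0,1);c=max(cs,key=cv2.contourArea);return cv2.minAreaRect(c)
def rep(n,r,z):
    P=np.array([ray(d,*p,z)[:2] for p in cv2.boxPoints(r)]);print(n,np.round(r[0],1),"ctr",P.mean(0).round(4),"corners",P.round(3).tolist())
    print("  sides",[round(float(np.linalg.norm(P[i]-P[i-1])),4) for i in (1,2)])
s=g.sum(2)
rep("mat",blob(s<150,308,345,195,240),.006)
rep("ledge",blob(s>570,160,195,165,206),.030)
rep("tray",blob(abs(g-g[250,330]).sum(2)>60,300,350,160,245),.010)
```

```text
mat [325.  219.5] ctr [ 0.4991 -0.1897] corners [[0.539, -0.168], [0.538, -0.215], [0.459, -0.211], [0.46, -0.164]]
  sides [0.0471, 0.0792]Traceback (most recent call last):
  File "<stdin>", line 19, in <module>
  File "<stdin>", line 13, in blob
ValueError: max() iterable argument is empty
```

View pics/crop.png

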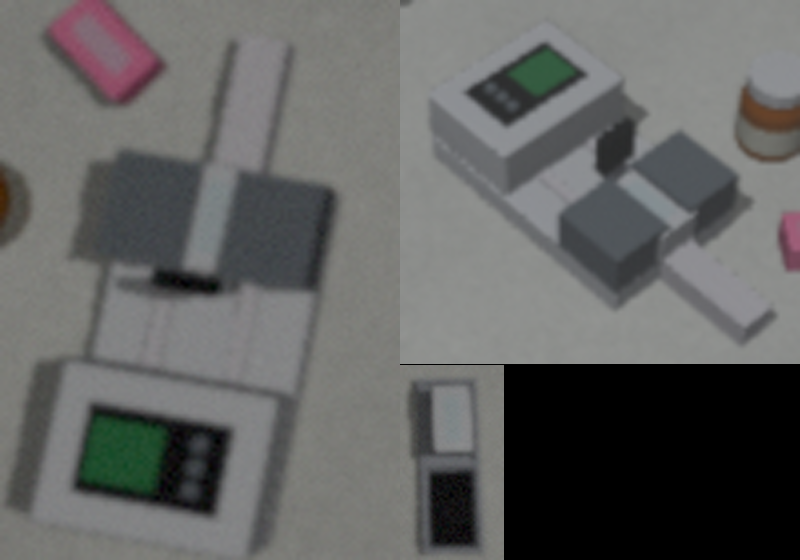

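The crop shows the white cassette with its clear strip in the slot between the shoulders. The black tab top is at crop (187,280), and the ledge end corners are at (230,38) and (292,43). The mat is the tray place nearer the robot.

Run:
```python
from h import *
import pickle
d=pickle.load(open("top.pkl","rb"))
def P(pts,z): return np.array([ray(d,115+a/4-.4,165+b/4-.4,z)[:2] for a,b in pts])
L=P([(230,38),(292,43),(268,172),(207,165)],.03)
print("ledge",L.round(4).tolist(),"width",np.linalg.norm(L[0]-L[1]))
m=(L[0]+L[1])/2; v=m-(L[2]+L[3])/2; print("yaw ledge",np.degrees(np.arctan2(v[1],v[0])))
g=d["image"].astype(int); s=g.sum(2)
k=np.zeros(s.shape,np.uint8); k[195:242,135:205]=((s>180)&(s<345)&(g[...,0]-g[...,2]>8))[195:242,135:205]*255
k=cv2.morphologyEx(k,cv2.MORPH_CLOSE,np.ones((11,11)))
c=max(cv2.findContours(k,0,1)[0],key=cv2.contourArea); r=cv2.minAreaRect(c)
B=np.array([ray(d,*p,.072)[:2] for p in cv2.boxPoints(r)]);print("shoulder",B.mean(0),B.round(3).tolist(),[np.linalg.norm(B[i]-B[i-1]) for i in(1,2)])
E_=P([(65,357),(280,398),(245,556),(32,518)],.085);print("block",E_.mean(0),E_.round(3).tolist())
v=E_[0]-E_[3]; print("yaw block",np.degrees(np.arctan2(v[1],v[0])), "lens",np.linalg.norm(v),np.linalg.norm(E_[0]-E_[1]))
T=P([(152,268),(222,278)],.115);print("tab top rear-ish",T,np.linalg.norm(T[0]-T[1]))
for y in (-9,-10,-11,-12):
    u=np.array([np.cos(np.radians(y)),np.sin(np.radians(y))]); print(y,"origin from ledge",(m-.14*u).round(4),"from block",(E_.mean(0)+.165*u).round(4))
```

```text
ledge [[0.642, 0.2575], [0.637, 0.2114], [0.5417, 0.2282], [0.5479, 0.273]] width 0.04633593979260697
yaw ledge -9.6851607820785
shoulder [0.50518073 0.25915734] [[0.484, 0.335], [0.553, 0.325], [0.526, 0.183], [0.458, 0.194]] [np.float64(0.06910613560278348), np.float64(0.14519614426987873)]
block [0.3449757  0.29079661] [[0.412, 0.354], [0.382, 0.207], [0.279, 0.229], [0.307, 0.373]]
yaw block -10.06825921041978 lens 0.10727186189796513 0.15028705958682065
tab top rear-ish [[0.46939099 0.28735132]
 [0.46166803 0.24032513]] 0.047656126493468884
-9 origin from ledge [0.5012 0.2564] from block [0.5079 0.265 ]
-10 origin from ledge [0.5016 0.2588] from block [0.5075 0.2621]
-11 origin from ledge [0.5021 0.2612] from block [0.5069 0.2593]
-12 origin from ledge [0.5026 0.2636] from block [0.5064 0.2565]
```

Emit:
arm_command:
  grip: [0,0,0,0,0,0,0,0,0,0]
  offset:
    - [0,0,0]
    - [0,0,0]
    - [-0.024,-0.035,0]
    - [-0.024,-0.035,0]
    - [-0.024,-0.035,0]
    - [-0.024,-0.035,0]
    - [-0.024,-0.035,0]
    - [-0.024,-0.035,0]
    - [-0.024,-0.035,0]
    - [-0.024,-0.035,0]
  yaw: [-0.14,-0.14,0,0,0,0,0,0,0,0]
  squeeze: 20

```text
time: 1.1
ee_pos: [0.4272, 0.2712, 0.2184]
tcp_rot: [[-0.984, 0.178, -0.001], [0.178, 0.984, -0.0], [0.0, -0.001, -1.0]]
contact_force: [0.9, 0.1, 0.1]
opening: 0.189
```

Run:
```python
from h import *
import pickle
d=shot("wrist"); pickle.dump(d,open("w1.pkl","wb")); im=d["image"].copy()
s=bot.observe();print(s["time"],s["ee_pos"],np.round(s["tcp_rot"],3).tolist(),s["contact_force"],s["opening"],-d["R"].T@np.ravel(d["t"]))
# predicted points
y=np.radians(-10.2);u=np.array([np.cos(y),np.sin(y)]);w=np.array([-u[1],u[0]]);o=np.array([.504,.260])
for X in [(-.0515,-.02,.115),(-.0515,.02,.115),(.14,.018,.03),(.14,-.018,.03),(-.0375,.075,.072),(.0375,.075,.072),(-.0375,-.075,.072),(.0375,-.075,.072),(-.11,.075,.085),(-.11,-.075,.085)]:
    p=px(d,[*(o+X[0]*u+X[1]*w),X[2]]);print(X,p.round(1)); 
    if abs(p).max()<900: cv2.circle(im,tuple(int(q) for q in p),3,(0,0,255),1)
cv2.imwrite("pics/w1.png",im)
```

```text
1.15 [0.43147947 0.26185264 0.21832444] [[-0.982, 0.19, 0.002], [0.19, 0.982, -0.008], [-0.003, -0.008, -1.0]] [ 2.93420941 -4.42137289 -0.84785043] 0.14556245225032347 [0.35322931 0.28497331 0.38473615]
(-0.0515, -0.02, 0.115) [234.8 221.2]
(-0.0515, 0.02, 0.115) [276.5 221.2]
(0.14, 0.018, 0.03) [267.7 328. ]
(0.14, -0.018, 0.03) [242.1 328. ]
(-0.0375, 0.075, 0.072) [322.9 219.4]
(0.0375, 0.075, 0.072) [319.  279.4]
(-0.0375, -0.075, 0.072) [187.7 219.3]
(0.0375, -0.075, 0.072) [191.5 279.3]
(-0.11, 0.075, 0.085) [330.3 155.8]
(-0.11, -0.075, 0.085) [180.8 155.8]
```

View pics/w1.png

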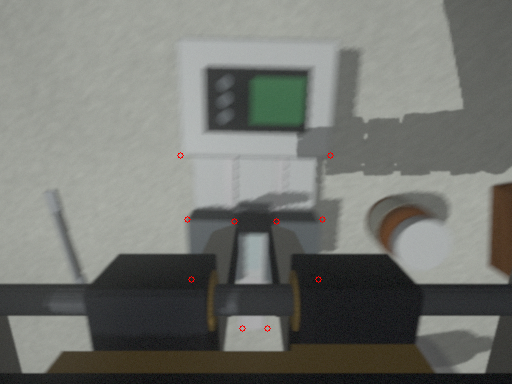

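The predicted model points land on the tab, shoulders and block edges, so the pose is good. I'll let the arm settle, and descend to just above the tab height.

Emit:
arm_command:
  grip: [0,0,0,0,0,0,0,0,0,0]
  offset:
    - [0,0,0]
    - [0,0,0.02]
    - [0,0,0.02]
    - [0,0,0.02]
    - [0,0,0.01]
    - [0,0,0.01]
    - [0,0,0]
    - [0,0,0]
    - [0,0,0]
    - [0,0,0]
  yaw: [0,0,0,0,0,0,0,0,0,0]

```text
time: 2.15
ee_pos: [0.4274, 0.2734, 0.1393]
tcp_rot: [[-0.984, 0.178, 0.001], [0.178, 0.984, 0.001], [-0.001, 0.001, -1.0]]
contact_force: [0.1, 0.3, 0.5]
opening: 0.005
```

```bash
cat >> h.py <<'E'
yw=np.radians(-10.2);u=np.array([np.cos(yw),np.sin(yw)]);w=np.array([-u[1],u[0]]);o=np.array([.504,.260])
def where():
    s=bot.observe();p=np.array(s["ee_pos"]);R=np.array(s["tcp_rot"]);q=p[:2]-o
    print("t",round(s["time"],2),"phot xyz",(q@u).round(4),(q@w).round(4),p[2].round(4),"tool y yaw",np.degrees(np.arctan2(R[1,1],R[0,1])).round(2),"F phot",(s["contact_force"][:2]@u).round(1),(s["contact_force"][:2]@w).round(1),round(s["contact_force"][2],1),"open",round(s["opening"],3))
E
python3 -c "
from h import *
where()"
```

```text
t 2.15 phot xyz -0.0778 -0.0004 0.1393 tool y yaw 79.75 F phot 0.0 0.3 0.5 open 0.005
```

Emit:
arm_command:
  grip: [0,0,0,0,0,0,0,0,0,0]
  offset:
    - [0,0,0.01]
    - [0,0,0.015]
    - [0,0,0.015]
    - [0,0,0.01]
    - [0,0,0]
    - [-0.004,0,0]
    - [-0.004,0,0]
    - [-0.004,0,0]
    - [-0.004,0,0]
    - [-0.004,0,0]
  yaw: [0,0,0,0,0,0,0,0,0,0]

```text
time: 3.15
ee_pos: [0.4464, 0.2696, 0.0889]
tcp_rot: [[-0.984, 0.178, -0.001], [0.178, 0.984, 0.0], [0.001, -0.0, -1.0]]
contact_force: [-3.1, 1.3, 1.6]
opening: 0.002
```

```bash
python3 -c "
from h import *
where()"
```

```text
t 3.15 phot xyz -0.0584 -0.0007 0.0889 tool y yaw 79.74 F phot -3.2 0.7 1.6 open 0.002
```

Emit:
arm_command:
  grip: [0,0,0,0,0,0,0,0,0,0]
  offset:
    - [-0.005,0,0]
    - [-0.008,0,0]
    - [-0.008,0,0]
    - [-0.008,0,0]
    - [-0.008,0,0]
    - [-0.008,0,0]
    - [-0.008,0,0]
    - [-0.008,0,0]
    - [-0.006,0,0]
    - [-0.003,0,0]
  yaw: [0,0,0,0,0,0,0,0,0,0]

```text
time: 4.15
ee_pos: [0.5134, 0.2563, 0.0883]
tcp_rot: [[-0.984, 0.178, -0.006], [0.178, 0.984, -0.002], [0.006, -0.003, -1.0]]
contact_force: [-7.1, -0.3, 5.1]
opening: 0.005
```

```bash
python3 -c "
from h import *
where()"
```

```text
t 4.15 phot xyz 0.0099 -0.002 0.0883 tool y yaw 79.72 F phot -6.9 -1.6 5.1 open 0.005
```

Emit:
arm_command:
  grip: [0,0,0,0,0,0,0,0,0,0]
  offset:
    - [-0.003,0,0]
    - [-0.003,0,0]
    - [-0.003,0,0]
    - [-0.003,0,0]
    - [-0.003,0,0]
    - [-0.002,0,0]
    - [-0.001,0,0]
    - [-0.001,0,0]
    - [0,0,0]
    - [0,0,0]
  yaw: [0,0,0,0,0,0,0,0,0,0]

```text
time: 5.15
ee_pos: [0.5282, 0.2534, 0.0881]
tcp_rot: [[-0.984, 0.177, -0.013], [0.177, 0.984, -0.003], [0.012, -0.005, -1.0]]
contact_force: [-13.2, -0.5, 8.8]
opening: 0.005
```

```bash
python3 -c "
from h import *
where()"
```

```text
t 5.15 phot xyz 0.025 -0.0022 0.0881 tool y yaw 79.8 F phot -12.9 -2.9 8.8 open 0.005
```

Emit:
arm_command:
  grip: [0,0,0,0,0,0,0,0,0,0]
  offset:
    - [-0.001,0,0]
    - [-0.001,0,0]
    - [-0.001,0,0]
    - [-0.001,0,0]
    - [0,0,0]
    - [0,0,0]
    - [0,0,0]
    - [0,0,0]
    - [0,0,0]
    - [0,0,0]
  yaw: [0,0,0,0,0,0,0,0,0,0]

```text
time: 6.15
ee_pos: [0.5282, 0.2535, 0.088]
tcp_rot: [[-0.984, 0.176, -0.02], [0.176, 0.984, -0.003], [0.02, -0.007, -1.0]]
contact_force: [-17.5, 0.9, 14.1]
opening: -0.0
```

Run:
```python
from h import *
where()
d=shot("scene");e=shot("top")
a=cv2.resize(d["image"][70:190,215:335],(400,400),interpolation=2);b=cv2.resize(e["image"][165:265,115:215],(400,400),interpolation=2)
cv2.imwrite("pics/push.png",np.hstack([a,b]))
```

```text
t 6.15 phot xyz 0.025 -0.0022 0.088 tool y yaw 79.87 F phot -17.3 -2.2 14.1 open -0.0
```

View pics/push.png

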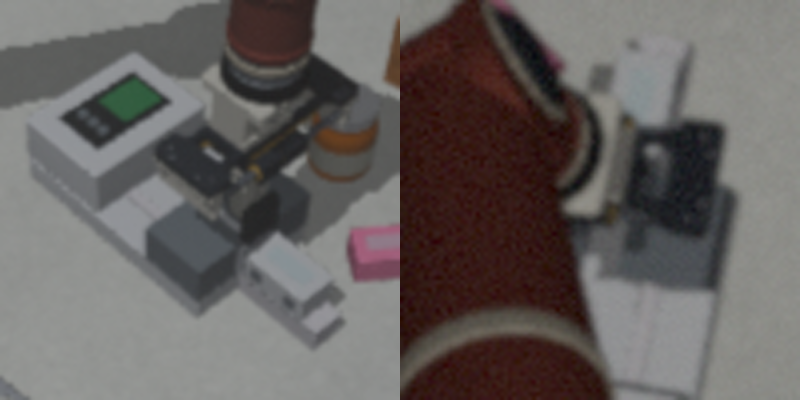

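The tab no longer moves while the force keeps rising, so the slide is at its stop, and the cassette is out on the ledge (left pane, 290,275). Now I'll retract and let the slide follow home.

Emit:
arm_command:
  grip: [0,0,0,0,0,0,0,0,0,0]
  offset:
    - [0.008,0,0]
    - [0.01,0,0]
    - [0.012,0,0]
    - [0.012,0,0]
    - [0.012,0,0]
    - [0.012,0,0]
    - [0.012,0,0]
    - [0.012,0,0]
    - [0.01,0,0]
    - [0.008,0,0]
  yaw: [0,0,0,0,0,0,0,0,0,0]

```text
time: 7.25
ee_pos: [0.4328, 0.2724, 0.0892]
tcp_rot: [[-0.984, 0.178, 0.003], [0.178, 0.984, 0.001], [-0.003, 0.001, -1.0]]
contact_force: [-0.1, 0.8, -0.5]
opening: 0.007
```

```bash
python3 -c "
from h import *
where()"
```

```text
t 7.25 phot xyz -0.0722 -0.0004 0.0892 tool y yaw 79.75 F phot -0.3 0.7 -0.5 open 0.007
```

Emit:
arm_command:
  grip: [0,0,0,0,0.09,0.09,0.09,0.09,0.09,0.09]
  offset:
    - [0,0,-0.02]
    - [0,0,-0.03]
    - [0,0,-0.03]
    - [0,0,-0.03]
    - [-0.01,0,0]
    - [-0.02,0,0]
    - [-0.02,0,0]
    - [-0.02,0,0]
    - [0,0,0]
    - [0,0,0]
  yaw: [0,0,0,0,0,0,0,0,0,0]

```text
time: 8.25
ee_pos: [0.5007, 0.2592, 0.1979]
tcp_rot: [[-0.984, 0.179, -0.001], [0.179, 0.984, -0.001], [0.001, -0.001, -1.0]]
contact_force: [-0.3, 0.1, 0.3]
opening: 0.475
```

Run:
```python
from h import *
import pickle
where()
d=shot("wrist");pickle.dump(d,open("w2.pkl","wb")); im=d["image"].copy()
for X in [(-.0515,-.02,.115),(-.0515,.02,.115),(.046,.022,.064),(.046,-.022,.064),(.122,.022,.064),(.122,-.022,.064),(.14,.018,.03),(.14,-.018,.03)]:
    p=px(d,[*(o+X[0]*u+X[1]*w),X[2]]);print(X,p.round(1)); cv2.circle(im,tuple(int(q) for q in p),2,(0,0,255),1)
cv2.imwrite("pics/w2.png",im)
```

```text
t 8.25 phot xyz -0.0031 -0.0013 0.1979 tool y yaw 79.69 F phot -0.3 0.0 0.3 open 0.475
(-0.0515, -0.02, 0.115) [230.3 145.3]
(-0.0515, 0.02, 0.115) [278.7 145.3]
(0.046, 0.022, 0.064) [274.8 231.3]
(0.046, -0.022, 0.064) [234.  231.4]
(0.122, 0.022, 0.064) [273.6 293.1]
(0.122, -0.022, 0.064) [235.2 293.1]
(0.14, 0.018, 0.03) [268.5 289.9]
(0.14, -0.018, 0.03) [240.1 289.9]
```

View pics/w2.png

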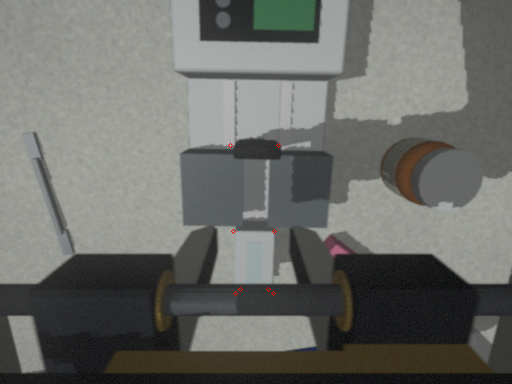

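The tab is back home (257,150), and the cassette sits on the ledge with its rear edge at row 231, columns 234–274, as predicted. I'll move over it.

Emit:
arm_command:
  grip: [0.075,0.075,0.075,0.075,0.075,0.075,0.075,0.075,0.075,0.075]
  offset:
    - [-0.017,0,0]
    - [-0.025,0,0]
    - [-0.025,0,0]
    - [-0.02,0.001,0]
    - [0,0,0.02]
    - [0,0,0.025]
    - [0,0,0.025]
    - [0,0,0.02]
    - [0,0,0]
    - [0,0,0]
  yaw: [0,0,0,0,0,0,0,0,0,0]

```text
time: 9.3
ee_pos: [0.586, 0.2459, 0.1089]
tcp_rot: [[-0.984, 0.177, -0.0], [0.177, 0.984, 0.0], [0.0, 0.0, -1.0]]
contact_force: [0.4, 0.1, -0.2]
opening: 0.804
```

Run:
```python
from h import *
where()
d=shot("scene");e=shot("wrist")
a=cv2.resize(d["image"][70:190,215:335],(400,400),interpolation=2);b=cv2.resize(e["image"],(400,300))
im=np.zeros((400,800,3),np.uint8);im[:,:400]=a;im[:300,400:]=b
cv2.imwrite("pics/pre.png",im)
```

```text
t 9.3 phot xyz 0.0832 0.0007 0.1089 tool y yaw 79.82 F phot 0.4 0.2 -0.2 open 0.804
```

View pics/pre.png

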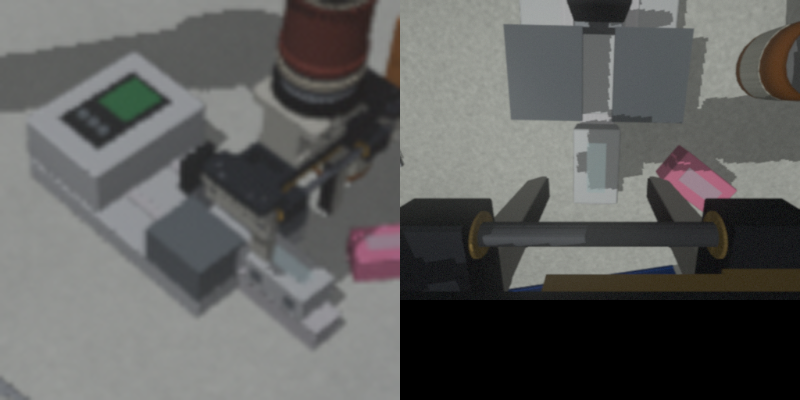

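The cassette is centred between the fingers. The pink block's corner comes within about 59 mm of the axis, so I'll narrow the opening to 60 mm before going down.

Emit:
arm_command:
  grip: [0.06,0.06,0.06,0.06,0.06,0.06,0.06,0.06,0.06,0.06]
  offset:
    - [0,0,0]
    - [0,0,0]
    - [0,0,0]
    - [0,0,0.015]
    - [0,0,0.02]
    - [0,0,0.016]
    - [0,0,0.012]
    - [0,0,0.008]
    - [0,0,0]
    - [0,0,0]
  yaw: [0,0,0,0,0,0,0,0,0,0]

```text
time: 10.4
ee_pos: [0.587, 0.2455, 0.0381]
tcp_rot: [[-0.984, 0.178, 0.001], [0.178, 0.984, 0.0], [-0.001, 0.0, -1.0]]
contact_force: [-0.2, 0.7, -0.4]
opening: 0.649
```

Emit:
arm_command:
  grip: [0.05,0.046,0.044,0.043,0.042,0.04,0.038,0.036,0.036,0.036]
  offset:
    - [0,0,0]
    - [0,0,0]
    - [0,0,0]
    - [0,0,0]
    - [0,0,0]
    - [0,0,0]
    - [0,0,0]
    - [0,0,0]
    - [0,0,0]
    - [0,0,0]
  yaw: [0,0,0,0,0,0,0,0,0,0]
  squeeze: 15

```text
time: 11.4
ee_pos: [0.5869, 0.2449, 0.0381]
tcp_rot: [[-0.984, 0.178, 0.0], [0.178, 0.984, -0.0], [-0.001, -0.0, -1.0]]
contact_force: [-0.2, -1.7, 6.3]
opening: 0.474
```

```bash
python3 -c "
from h import *
where()"
```

```text
t 11.4 phot xyz 0.0842 -0.0002 0.0381 tool y yaw 79.74 F phot 0.1 -1.7 6.3 open 0.474
```

Emit:
arm_command:
  grip: [0.034,0.034,0.034,0.034,0.034,0.034,0.034,0.034,0.034,0.034]
  offset:
    - [0,0,0]
    - [0,0,0]
    - [0,0,-0.005]
    - [0,0,-0.01]
    - [0,0,-0.015]
    - [0,0,-0.02]
    - [0,0,-0.025]
    - [0,0,-0.02]
    - [0,0,-0.015]
    - [0,0,-0.01]
  yaw: [0,0,0,0,0,0,0,0,0,0]
  squeeze: 22

```text
time: 12.4
ee_pos: [0.5872, 0.2459, 0.1602]
tcp_rot: [[-0.984, 0.177, 0.003], [0.178, 0.984, 0.002], [-0.002, 0.002, -1.0]]
contact_force: [0.7, -1.0, -1.8]
opening: 0.471
```

Run:
```python
from h import *
import pickle
where()
d=pickle.load(open("top.pkl","rb"))
# tray check
c=cv2.resize(d["image"][160:250,295:355],None,fx=6,fy=6,interpolation=2)
e=shot("wrist");f=shot("scene")
im=np.zeros((540,800,3),np.uint8);im[:,:360]=c;im[:300,380:780]=cv2.resize(e["image"],(400,300));im[305:535,380:780]=cv2.resize(f["image"][60:175,200:400],(400,230),interpolation=2)
cv2.imwrite("pics/lift.png",im)
```

```text
t 12.4 phot xyz 0.0844 0.0008 0.1602 tool y yaw 79.78 F phot 0.9 -0.9 -1.8 open 0.471
```

View pics/lift.png

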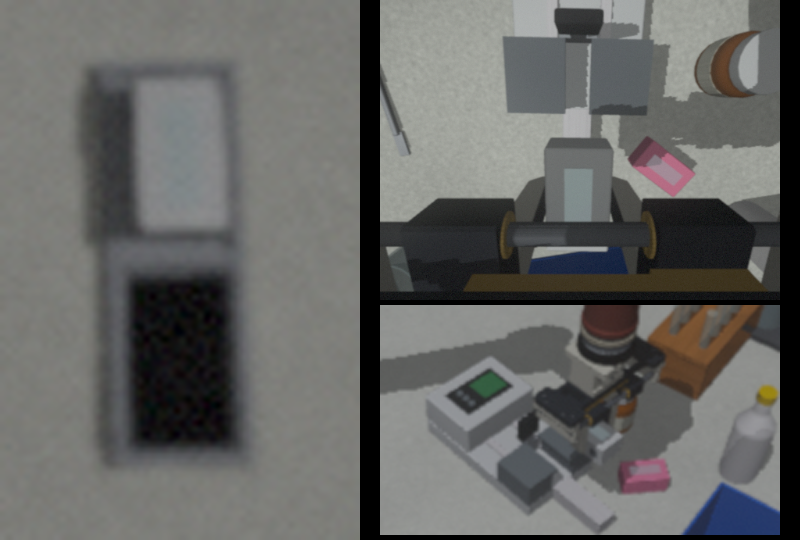

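The cassette is held level and clear of the ledge (right panes), and the slide is home. Next I'll carry it across, stopping about 0.1 m past the mat so the wrist camera can see it.

Emit:
arm_command:
  grip: [0.034,0.034,0.034,0.034,0.034,0.034,0.034,0.034,0.034,0.034]
  offset:
    - [0,0,-0.01]
    - [0,0,-0.01]
    - [0,-0.015,0]
    - [0,-0.025,0]
    - [0,-0.03,0]
    - [0,-0.03,0]
    - [0,-0.03,0]
    - [0,-0.03,0]
    - [0,-0.03,0]
    - [0,-0.03,0]
  yaw: [-0.1,-0.09,0,0,0,0,0,0,0,0]

```text
time: 13.5
ee_pos: [0.5879, 0.0224, 0.1765]
tcp_rot: [[-1.0, -0.008, -0.002], [-0.008, 1.0, -0.001], [0.002, -0.001, -1.0]]
contact_force: [-0.1, 0.1, -1.4]
opening: 0.474
```

Emit:
arm_command:
  grip: [0.034,0.034,0.034,0.034,0.034,0.034,0.034,0.034,0.034,0.034]
  offset:
    - [-0.004,-0.03,0]
    - [-0.004,-0.03,0]
    - [-0.004,-0.03,0]
    - [-0.004,-0.03,0]
    - [0,-0.03,0]
    - [0,-0.03,0]
    - [0,-0.02,0]
    - [0,-0.012,0]
    - [0,0,0]
    - [0,0,0]
  yaw: [0,0,0,0,0,0,0,0,0,0]

```text
time: 14.5
ee_pos: [0.6071, -0.1853, 0.1771]
tcp_rot: [[-1.0, -0.011, -0.001], [-0.011, 1.0, 0.002], [0.001, 0.002, -1.0]]
contact_force: [0.3, 0.6, -0.6]
opening: 0.474
```

Run:
```python
from h import *
import pickle
where();s=bot.observe();print(s["ee_pos"])
d=shot("wrist");pickle.dump(d,open("w3.pkl","wb"));im=d["image"].copy()
g=im.astype(int).sum(2)
k=((g<120)*255).astype(np.uint8);k[250:]=0
c=max(cv2.findContours(k,0,1)[0],key=cv2.contourArea);r=cv2.minAreaRect(c);b=cv2.boxPoints(r)
P=np.array([ray(d,*p,.006)[:2] for p in b]);print(b.round(1).tolist(),P.round(4).tolist(),P.mean(0),[np.linalg.norm(P[i]-P[i-1]).round(4) for i in(1,2)])
cv2.drawContours(im,[b.astype(int)],0,(0,0,255),1);cv2.imwrite("pics/w3.png",im)
```

```text
t 14.5 phot xyz 0.1803 -0.42 0.1771 tool y yaw 90.65 F phot 0.2 0.7 -0.6 open 0.474
[ 0.60710555 -0.18531994  0.17712267]
[[298.0, 248.0], [298.0, 248.0], [298.0, 248.0], [298.0, 248.0]] [[0.693, -0.1284], [0.693, -0.1284], [0.693, -0.1284], [0.693, -0.1284]] [ 0.69302311 -0.12841028] [np.float64(0.0), np.float64(0.0)]
```

View pics/w3.png

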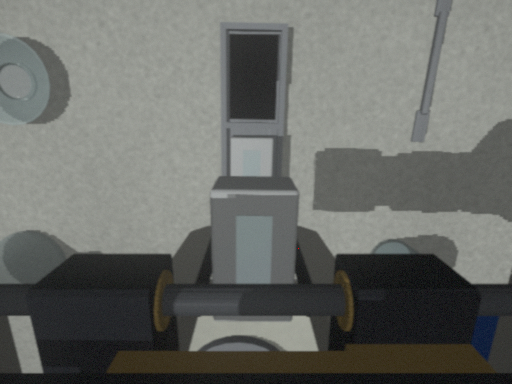

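The wrist view shows the mat clearly at columns 229–280, rows 34–121. My threshold was too dark, so I'll measure it again from this same picture.

Run:
```python
from h import *
import pickle
d=pickle.load(open("w3.pkl","rb"));g=d["image"].astype(int).sum(2)
print(g[70,215:295:4],g[20:135:6,254])
for th in(170,210,250):
    k=np.zeros(g.shape,np.uint8);k[25:130,215:300]=(g<th)[25:130,215:300]*255
    k=cv2.morphologyEx(k,cv2.MORPH_OPEN,np.ones((5,5)))
    c=max(cv2.findContours(k,0,1)[0],key=cv2.contourArea)
    q=cv2.approxPolyDP(c,6,True)[:,0];P=np.array([ray(d,*p,.006)[:2] for p in c[:,0]]).astype(np.float32)
    r=cv2.minAreaRect(P*1000);print(th,q.tolist(),r)
```

```text
[451 432 382 250 156 155 134 131 142 138 137 134 136 132 139 127 291 369
 284 356] [442 378 355 138 149 134 115 137 122 122 130 133 138 135 136 147 143 315
 379 354]
170 [[231, 35], [231, 116], [273, 118], [277, 36]] ((497.4159240722656, -186.23648071289062), (48.32624816894531, 82.12169647216797), 89.50670623779297)
210 [[230, 35], [230, 117], [274, 118], [277, 35]] ((497.5384826660156, -185.75308227539062), (49.2951545715332, 82.78400421142578), 89.50670623779297)
250 [[229, 34], [229, 118], [273, 119], [278, 35]] ((497.413330078125, -186.4193878173828), (52.179935455322266, 83.91748809814453), 89.40470886230469)
```

The mat measures 50 × 83 mm, which matches, centred at (0.4975, -0.186) with yaw near 0. That agrees with the top view to 4 mm.

Emit:
arm_command:
  grip: [0.034,0.034,0.034,0.034,0.034,0.034,0.034,0.034,0.034,0.034]
  offset:
    - [0.015,0,0]
    - [0.025,0,0]
    - [0.029,0,0]
    - [0.025,0,0]
    - [0.015,0,0]
    - [0,0,0]
    - [0,0,0.02]
    - [0,0,0.03]
    - [0,0,0.03]
    - [0,0,0.02]
  yaw: [0.015,0,0,0,0,0,0,0,0,0]

```text
time: 15.55
ee_pos: [0.4995, -0.1847, 0.076]
tcp_rot: [[-1.0, 0.001, -0.0], [0.001, 1.0, 0.001], [0.0, 0.001, -1.0]]
contact_force: [-0.4, -0.1, -0.9]
opening: 0.474
```

Emit:
arm_command:
  grip: [0.034,0.034,0.034,0.034,0.034,0.034,0.034,0.034,0.034,0.034]
  offset:
    - [0,0,0.01]
    - [0,0,0.01]
    - [0,0,0.01]
    - [0,0,0.01]
    - [0,0,0.003]
    - [0,0,0]
    - [0,0,0]
    - [0,0,0]
    - [0,0,0]
    - [0,0,0]
  yaw: [0,0,0,0,0,0,0,0,0,0]

```text
time: 16.55
ee_pos: [0.4986, -0.1864, 0.035]
tcp_rot: [[-1.0, 0.004, 0.001], [0.004, 1.0, -0.0], [-0.001, -0.0, -1.0]]
contact_force: [0.7, 0.1, -0.7]
opening: 0.468
```

Run:
```python
from h import *
where();s=bot.observe();print(s["ee_pos"])
d=shot("scene");e=shot("top");f=shot("wrist")
im=np.zeros((600,800,3),np.uint8)
im[:300,:400]=cv2.resize(d["image"][205:295,150:270],(400,300),interpolation=2)
im[:300,400:]=cv2.resize(e["image"][155:250,260:387],(400,300),interpolation=2)
im[300:,:400]=cv2.resize(f["image"],(400,300))
cv2.imwrite("pics/low.png",im)
```

```text
t 16.55 phot xyz 0.0737 -0.4403 0.035 tool y yaw 89.78 F phot 0.6 0.3 -0.7 open 0.468
[ 0.49858791 -0.18644316  0.03497001]
```

View pics/low.png

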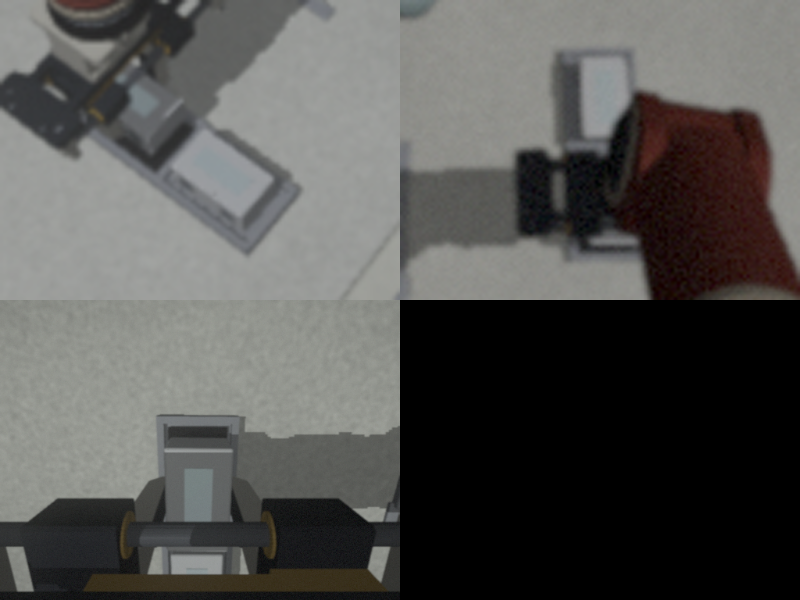

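The held cassette sits centred over the mat place (wrist view: tray 157–244, cassette 165–234). I'll lower it gently.

Emit:
arm_command:
  grip: [0.034,0.034,0.034,0.034,0.034,0.034,0.034,0.034,0.034,0.034]
  offset:
    - [0,0,0.004]
    - [0,0,0.004]
    - [0,0,0.004]
    - [0,0,0.003]
    - [0,0,0.002]
    - [0,0,0.001]
    - [0,0,0.001]
    - [0,0,0.001]
    - [0,0,0]
    - [0,0,0]
  yaw: [0,0,0,0,0,0,0,0,0,0]

```text
time: 17.7
ee_pos: [0.4985, -0.1863, 0.0147]
tcp_rot: [[-1.0, 0.004, 0.0], [0.004, 1.0, -0.0], [-0.0, -0.0, -1.0]]
contact_force: [0.4, -0.8, -0.8]
opening: 0.473
```

```bash
python3 -c "
from h import *
where()"
```

```text
t 17.7 phot xyz 0.0736 -0.4403 0.0147 tool y yaw 89.78 F phot 0.5 -0.7 -0.8 open 0.473
```

Emit:
arm_command:
  grip: [0.034,0.034,0.034,0.034,0.034,0.034,0.034,0.034,0.034,0.034]
  offset:
    - [0,0,0.0005]
    - [0,0,0]
    - [0,0,0.0005]
    - [0,0,0]
    - [0,0,0.0005]
    - [0,0,0]
    - [0,0,0]
    - [0,0,0]
    - [0,0,0]
    - [0,0,0]
  yaw: [0,0,0,0,0,0,0,0,0,0]

```text
time: 18.7
ee_pos: [0.4985, -0.1863, 0.0141]
tcp_rot: [[-1.0, 0.004, 0.0], [0.004, 1.0, -0.0], [-0.0, -0.0, -1.0]]
contact_force: [-2.3, 1.1, 7.7]
opening: 0.471
```

```bash
python3 -c "
from h import *
where()"
```

```text
t 18.7 phot xyz 0.0736 -0.4403 0.0141 tool y yaw 89.78 F phot -2.5 0.7 7.7 open 0.471
```

It has touched down at the expected height (7.7 N). I'll open slowly, then rise.

Emit:
arm_command:
  grip: [0.044,0.046,0.048,0.05,0.053,0.056,0.06,0.064,0.066,0.066]
  offset:
    - [0,0,0]
    - [0,0,0]
    - [0,0,0]
    - [0,0,0]
    - [0,0,0]
    - [0,0,0]
    - [0,0,0]
    - [0,0,0]
    - [0,0,0]
    - [0,0,0]
  yaw: [0,0,0,0,0,0,0,0,0,0]

```text
time: 19.7
ee_pos: [0.4984, -0.1863, 0.0132]
tcp_rot: [[-1.0, 0.004, -0.0], [0.004, 1.0, -0.0], [0.0, -0.0, -1.0]]
contact_force: [0.1, -0.0, 0.1]
opening: 0.707
```

Emit:
arm_command:
  grip: [0.066,0.066,0.066,0.066,0.066,0.066,0.066,0.066,0.066,0.066]
  offset:
    - [0,0,-0.005]
    - [0,0,-0.01]
    - [0,0,-0.02]
    - [0,0,-0.03]
    - [0,0,-0.04]
    - [0,0,-0.04]
    - [0,0,-0.03]
    - [0,0.03,0]
    - [0,0.04,0]
    - [0,0.04,0]
  yaw: [0,0,0,0,0,0,0,0,0,0]

```text
time: 20.7
ee_pos: [0.4988, -0.0757, 0.1895]
tcp_rot: [[-1.0, 0.006, 0.002], [0.006, 1.0, -0.0], [-0.002, -0.0, -1.0]]
contact_force: [0.6, 0.7, 0.0]
opening: 0.71
```

Emit:
arm_command:
  grip: [0.066,0.066,0.066,0.066,0.066,0.066,0.066,0.066,0.066,0.066]
  offset:
    - [0,0.04,0]
    - [0,0.03,0]
    - [0,0.02,0]
    - [0,0,0]
    - [0,0,0]
    - [0,0,0]
    - [0,0,0]
    - [0,0,0]
    - [0,0,0]
    - [0,0,0]
  yaw: [0,0,0,0,0,0,0,0,0,0]

```text
time: 21.7
ee_pos: [0.4992, 0.0133, 0.1881]
tcp_rot: [[-1.0, 0.004, -0.0], [0.004, 1.0, -0.0], [0.0, -0.0, -1.0]]
contact_force: [0.7, -0.7, 0.3]
opening: 0.711
```

Run:
```python
from h import *
where()
d=shot("scene");e=shot("top")
im=np.zeros((600,800,3),np.uint8)
im[:300,:400]=cv2.resize(d["image"][205:295,150:270],(400,300),interpolation=2)
im[:300,400:]=cv2.resize(e["image"][155:250,260:387],(400,300),interpolation=2)
im[300:,:400]=cv2.resize(d["image"],(400,300)); im[300:,400:]=cv2.resize(e["image"],(400,300))
cv2.imwrite("pics/end.png",im)
```

```text
t 21.7 phot xyz 0.039 -0.2436 0.1881 tool y yaw 89.75 F phot 0.8 -0.6 0.3 open 0.711
```

View pics/end.png

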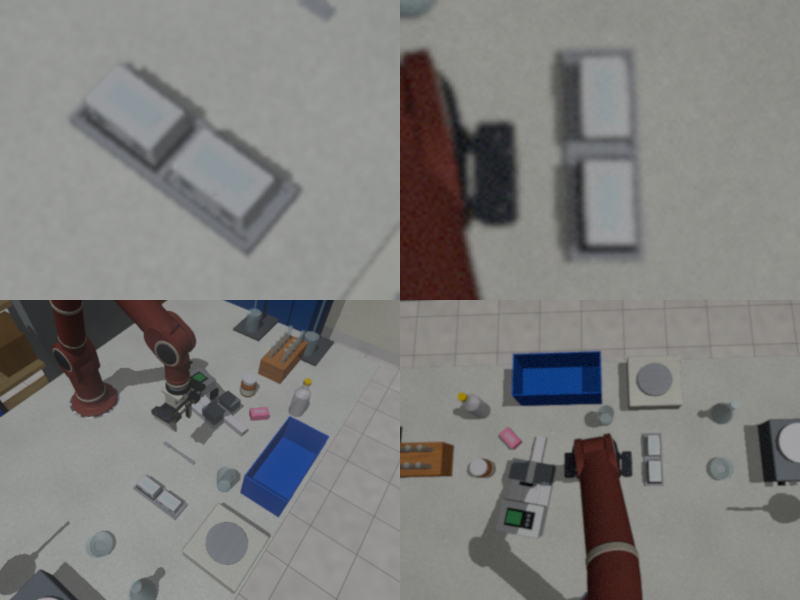

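Both cassettes lie flat in the tray, window side up (left place at 140,110 in the top-left pane). Everything else is where it was and the robot is clear, so I'm handing in.

```bash
python3 -c "
from h import *
print(bot.sign_off())"
```

```text
the job is handed in; nothing more can be done
None
```

The cassette now lies flat and window side up on the mat in the tray's free place, and I handed the job in at about 22 s.

- **Ejector:** I pushed the tab with closed fingers until it stopped moving. The measured travel was about 84 mm, and the push force rose from 13 to 17 N with no further motion. I then backed off so the slide returned; the wrist picture showed the tab home.
- **Placing:** I gripped the cassette on the ledge at 44 mm opening and carried it level to the tray. It touched down at the expected height with about 8 N, and I opened the fingers slowly.
- **Last checks:** The final pictures show both cassettes seated in the tray, the bystanders looking unmoved and the arm clear, with forces near zero.
- **Disagreements:**
  - The two cameras put the mat centre about 4 mm apart; I trusted the closer wrist view.
  - My first mask for the mat used too dark a threshold and had to be redone.
  - An upward force of up to 14 N appeared on the tool while it was pressed against the stop.

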